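Bring the pipette to the ringed well

ROBOT

A 6-joint arm with a two-finger parallel gripper is mounted at the origin on the work surface. World frame = base frame: x ahead of the robot, y to its left, z up, the work surface at z = 0. Lengths are in m, angles in rad, forces in N, time in s.
With the tool pointing down it reaches from about 0.375 to 0.75 m from the base axis. Payload 9 kg.
Tool frame: the origin (TCP) lies at the very end of the fingers, on their centre line; the grasp point (between the pads) lies 19 mm behind it; z points along the fingers, y is the line along which they close (so a half turn about z gives the same grasp; the last joint's range is limited). The gripper opens to 85 mm and grips with 20 to 120 N. Pads are 22 mm wide; open, the fingers measure 114 mm over their backs; the gripper's body (76 mm by 85 mm) begins 54 mm behind the grasp point. The pads swing forward as they close: fully open they stand 13 mm farther back than shut.
Start: joints at [-1.327, 0.104, 0.097, 1.564, 0, 1.353], TCP at [0.267, -0.537, 0.201] pointing down, gripper open.
Joint ranges: [-2.99, 2.99], [-0.84, 1.86], [-1.1, 1.16], [-1.84, 2.11], [-1.51, 1.56], [-3.14, 3.14]. Speed limits (rad/s): [2.22, 2.22, 2.57, 3.14, 3.14, 3.14].

INTERFACE

Orientations are given as a unit quaternion [x, y, z, w].
In Python, from workcell import telemetry, optics, sign_off gives the robot as it stands.
- The arm moves only by the shell command python3 -m jog 'ROWS' [OPENING] [FORCE]. ROWS is JSON, one flat list of numbers, 4 for each row, row after row: the shift along the tool's x, y, z in mm, then the turn about the tool's z in degrees. A call has 1 to 10 rows; each row shifts and turns the commanded pose from where the row before left it, along the tool's axes as they then stand; what a row does not reach is not made up. A row lasts 1/10 s, in which the tool goes at most 50 mm and 8.59 degrees, less where a joint would pass 70% of its speed; a pose out of reach is approached as far as the arm can. A call is refused whole if a number of a shift passes 50 or a number of a turn 8.59, either way. A call with a gripper value outside its range is refused whole. OPENING is the finger opening in mm, from 0 to 85.4, set as the call begins (- or left out, the last holds). The fingers move at their own pace and stop on an object; FORCE is the grip in N (left out, the last holds). Time passes only in rows, so rows that do not move let the fingers close. It gives the time, the measured TCP pose, the force, the opening and the grip force at its end, in the units of the state.
- telemetry.state(): the state, without advancing time (a new reading comes with each control period).
- optics.grab_frame(name): name is "scene" or "top" or "wrist"; returns the picture (480x640x3 uint8, blue, green, red); there is no depth.
- optics.get_calibration(name): a dict with "fovy" (degrees; the focal length in pixels is half the picture's height over the tangent of half this angle, whatever the lens; pixels are square), "cx", "cy" (the principal point, pixels), "pose" (4x4, takes a point from camera to world coordinates). Camera axes: x right, y down, z forward; pixel columns grow to the right and rows downward; lengths in m; the calibration is good to about 2 mm. A picture is of the moment at which its call begins: read the wrist's pose just before it. get_calibration takes no time and is no camera call; for the wrist camera it gives the pose at the moment of the call.
- sign_off(): hands the job in; it is judged then, once.
The state is a dict: "time": time; "joint_positions": joint angles; "qd": joint speeds; "joint_torque": joint torques, N m; "position": TCP position; "eef_rot": TCP orientation; "wrist_force": force on the tool from outside, world axes, zero at the start; "moment": the same for the moment, N m; "opening": finger opening in m; "gripper_force": force on a finger pad.
Only numpy, scipy, OpenCV 4.12 (cv2) and the standard library are available. Lean on these libraries where they do the work, as an engineer would, in place of code of your own. Each camera call takes 0.05 s, during which the arm holds its last target. There are 200 camera calls.

TASK

Take the yellow pipette out of the stand, carry it over the tube rack and finish still holding it upright and still, with its tip about a centimetre above the middle of the blue-ringed well of the tile, ready to dispense. Do not touch the tile or the rack with it, and leave everything else on the bench as it stands.

Things in the scene. Friction and masses are not known exactly. Their poses are not given: they have to be found in the camera images.
- yellow_pipette: the pipette to use: yellow button and tip, 0.08 to 0.13 kg, 243 mm long, upright in the stand. Origin at the very end of its tip, z up its axis. From there upwards: tapered yellow tip to 56 mm, grey cone up to 16 mm thick to 140, grey collar 32 mm across to 147, white handle to 225, plunger button to 243. A finger rest sticks out 41 mm to its +x, 205 to 221 mm up
- yellow_pipette_grip (a point): where best to grip it: the middle of the white handle, on the axis, 195 mm above the tip end. The handle is 34 mm along the pipette's x and 26 mm along its y, with flat sides: grip it across y, from above
- blue_pipette: a pipette of the same shape with blue button and tip, hanging in the stand; origin at its tip end; to be left alone
- red_pipette: a pipette of the same shape with red button and tip, hanging in the stand; origin at its tip end; to be left alone
- stand: fixed stand: base 150 x 250 mm, clear back panel, white fork bar along its y, top 170 mm above the bench. Origin on the bench under the middle of three slots, at y = -80, 0, +80 mm, each 20 mm wide, open to the stand's -x (the robot), prongs end at x = -29 mm. Which pipette hangs where varies; each hangs by its collar, tip end 30 mm up, its x within 6 degrees of the stand's x
- stand_slot_front (a point): point 70 mm in front (-x) of the middle slot, at the height of the bar's top. To take a pipette out, raise it about 20 mm (nothing else holds it) and draw it this way, along the stand's -x, by 60 mm or more
- rack: loose white rack of capped blood tubes between stand and tile, 250 mm (its x) x 70 mm (its y), tube caps up to 97 mm high; origin under its centre
- tile: fixed white spotting tile, 180 mm (its x) x 138 mm (its y) x 12 mm, with 3 x 4 round wells 20 mm across and 5 mm deep; origin under its centre; lies at any yaw
- ringed_well (a point): centre of the mouth of the one well with a blue ring round it (ring 30 mm outside), at a corner of the tile (x = +60, y = +42 mm in the tile's frame), at the level of the tile's upper face, 12 mm above the bench
- blue_dropper: small white reagent bottle with blue cap, 25 mm across, 66 mm high, standing beside a long side of the tile; origin under its centre
- yellow_dropper: small white reagent bottle with yellow cap, 25 mm across, 66 mm high, standing beside a long side of the tile; origin under its centre
- tip_box: open blue box of yellow pipette tips, 85 x 122 mm, 110 mm high with its clear lid thrown back, behind the work area; origin under its centre
- beaker: glass beaker, 60 mm across, 80 mm high, behind the work area; origin under its centre

How it is judged:
By the outcome, as a careful person would: the job done as asked, in the order asked, and still so for the second after the job is handed in, while the arm keeps its last pose, push and grip.
It also fails if it takes over 51 s, if anything falls off the work surface, if the arm or the gripper's body presses on something with over 40 N, if the wrist force passes 120 N, or if a joint passes its speed limit or range.

## Working session

There is one attempt and no reset: what is moved stays moved. The work goes in short steps, Python scripts to look and compute and a shell command to move; the robot and the scene stay as the last step left them, time stands still between calls to the robot, and variables do not carry over. Pictures are saved under pics/ and viewed, at most 10 in all, crops included, and the job is handed in when it is done.

```bash
mkdir -p pics
python3 - <<'E'
from workcell import telemetry, optics
import cv2, numpy as np
np.set_printoptions(precision=4,suppress=True)
s=telemetry.state();print(s['time'],s['position'],s['eef_rot'])
for n in ['scene','top']:
    c=optics.get_calibration(n);print(n,c['fovy'],c['cx'],c['cy']);print(np.array(c['pose']), [k for k in c])
    cv2.imwrite(f'pics/{n}0.png',optics.grab_frame(n))
E
```

```text
0.0 [ 0.2673 -0.5368  0.2006] [ 0.9735  0.2289 -0.     -0.0007]
scene 57.94783283473979 321.70612680567996 233.61186766515587
[[ 0.6514  0.4134 -0.6362  1.2621]
 [ 0.7586 -0.3713  0.5354 -0.5652]
 [-0.0149 -0.8314 -0.5555  0.7469]
 [ 0.      0.      0.      1.    ]] ['fovy', 'cx', 'cy', 'pose']
top 51.64518015716533 324.31560512022486 245.7273545595674
[[ 0.0953 -0.9742  0.2046  0.3907]
 [-0.9954 -0.0923  0.0244 -0.0108]
 [-0.0049 -0.206  -0.9785  1.1748]
 [ 0.      0.      0.      1.    ]] ['fovy', 'cx', 'cy', 'pose']
```

View pics/scene0.png

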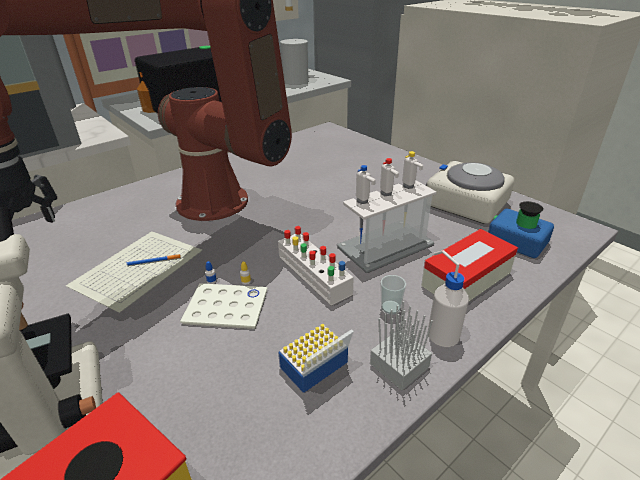

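View pics/top0.png

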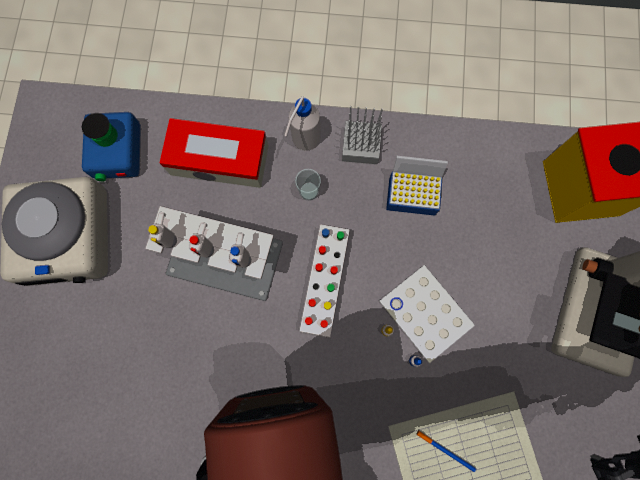

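The scene shows the stand (yellow pipette at scene ~(411,165), top ~(155,233)), the rack in the middle and the tile with the blue ring at scene (253,293), top (397,304). I'll zoom in with one mosaic.

Run:
```python
import cv2,numpy as np
t=cv2.imread('pics/top0.png');s=cv2.imread('pics/scene0.png')
def c(im,x,y,w,h): return cv2.resize(im[y:y+h,x:x+w],(400,300),interpolation=cv2.INTER_CUBIC)
m=np.vstack([np.hstack([c(t,140,195,152,114),c(t,370,255,120,90)]),np.hstack([c(s,330,145,128,96),c(s,170,255,120,90)])])
cv2.imwrite('pics/m0.png',m)
```

```text
(no output)
```

View pics/m0.png

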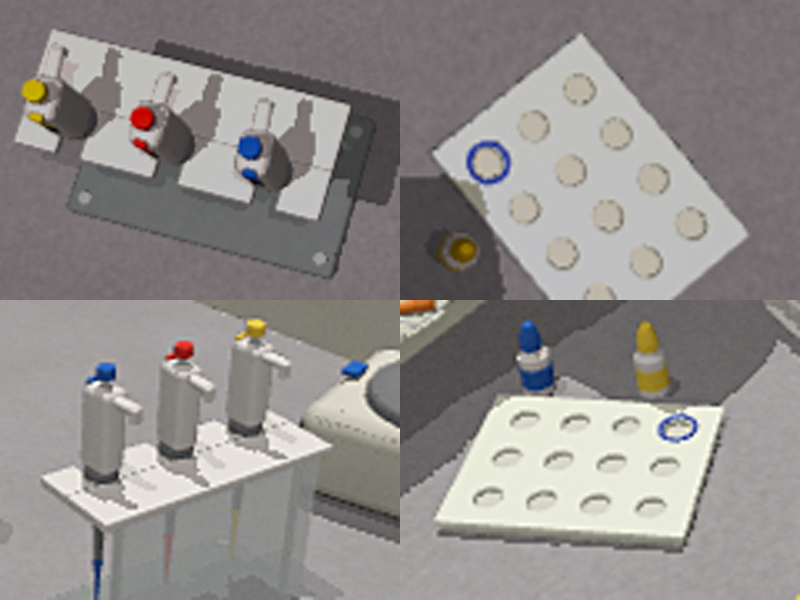

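```bash
cat > h.py <<'E'
import numpy as np, cv2
from workcell import optics
np.set_printoptions(precision=4,suppress=True)
def ray(n,u,v,c=None):
    c=c or optics.get_calibration(n);f=240/np.tan(np.radians(c['fovy']/2));P=np.array(c['pose'])
    d=P[:3,:3]@[(u-c['cx'])/f,(v-c['cy'])/f,1];return P[:3,3],d/np.linalg.norm(d)
def tri(rays):
    A=0;b=0
    for o,d in rays:
        M=np.eye(3)-np.outer(d,d);A=A+M;b=b+M@o
    p=np.linalg.solve(A,b)
    return p,[1e3*np.linalg.norm((np.eye(3)-np.outer(d,d))@(p-o)) for o,d in rays]
def plane(n,u,v,z):
    o,d=ray(n,u,v);return o+d*(z-o[2])/d[2]
E
python3 - <<'E'
from h import *
T=dict(yb=(153.3,228.4,412.2,153),rb=(194,239.8,388.6,159.8),bb=(234.6,250.9,363.9,166.8),pp=(159.8,206.4,436.2,192),pm=(273,234.9,364.2,216.4),mm=(261.6,277.8,343.8,203.2),ring=(396.7,303.6,253.4,293.4))
for k,v in T.items(): print(k,*tri([ray('top',*v[:2]),ray('scene',*v[2:])]),plane('top',*v[:2],dict(r=.012,y=.273,b=.273).get(k[0],.17) if k!='rb' else .273) if k!='ring' else plane('top',*v[:2],.012))
for k,(u,v,z) in dict(l=(145.7,248.2,.17),r1=(317,226,.08),r2=(349,229,.08),r3=(329,335,.08),r4=(300,331,.08),yd=(389,330,.06),tile1=(544.0/1,0,0)).items():
    if k!='tile1':print(k,plane('top',u,v,z))
for u,v in [(433,153),(582,35),(748,235)]: print('tile',plane('top',370+(u-400)*.3,255+v*.3,.012))
# finger rest outer ends of the pipettes (top view), z ~.246
for n,u,v in [('y',58,48),('r',167,77),('b',264,102)]: print(n,plane('top',140+u*.38,195+v*.38,.248))
print(np.array(optics.get_calibration('wrist')['pose']))
E
```

```text
yb [0.5822 0.3344 0.271 ] [np.float64(0.5314920089306235), np.float64(0.5314920089307033)] [0.5821 0.3341 0.273 ]
rb [0.5679 0.2552 0.2702] [np.float64(0.4134879209793494), np.float64(0.41348792097952436)] [0.5676 0.2547 0.273 ]
bb [0.5541 0.1768 0.2699] [np.float64(0.42680374308403685), np.float64(0.4268037430841688)] [0.5538 0.1765 0.273 ]
pp [0.6529 0.3685 0.1669] [np.float64(0.5228025262174203), np.float64(0.5228025262173535)] [0.6525 0.3677 0.17  ]
pm [0.6137 0.1227 0.1699] [np.float64(0.042072284565195864), np.float64(0.042072284565346924)] [0.6137 0.1227 0.17  ]
mm [0.5229 0.1364 0.1646] [np.float64(0.23934816938544998), np.float64(0.23934816938552644)] [0.522  0.1355 0.17  ]
ring [ 0.5121 -0.1637  0.0121] [np.float64(0.32549790646965915), np.float64(0.32549790646969373)] [ 0.5122 -0.1634  0.012 ]
l [0.5607 0.3822 0.17  ]
r1 [0.6637 0.0374 0.08  ]
r2 [ 0.6636 -0.0356  0.08  ]
r3 [ 0.4232 -0.0126  0.08  ]
r4 [0.4258 0.0511 0.08  ]
yd [ 0.4473 -0.144   0.06  ]
tile [ 0.5148 -0.1239  0.012 ]
tile [ 0.6086 -0.2234  0.012 ]
tile [ 0.4788 -0.3456  0.012 ]
y [0.6189 0.3318 0.248 ]
r [0.6047 0.2485 0.248 ]
b [0.5927 0.1752 0.248 ]
[[ 0.445  -0.8519 -0.2762  0.3371]
 [-0.8955 -0.4236 -0.1362 -0.5026]
 [-0.0009  0.3079 -0.9514  0.373 ]
 [ 0.      0.      0.      1.    ]]
```

The triangulation agrees with the described heights (button tops ~271 mm, ring 12 mm). Next I move above the yellow pipette, using the half-turn that keeps joint 6 in range.

```bash
python3 -m jog '[0,0,-50,0, 0,0,-50,0, 0,0,-50,0, 33.5,-32,0,0, 33.5,-32,0,0, 33.5,-32,0,0, 33.5,-32,0,0, 33.5,-32,0,0, 33.5,-32,0,0, 33.5,-32,0,0]' 60 60
python3 -m jog '[33.5,-32,0,0, 33.5,-32,0,0, 33.5,-32,0,0, 33.5,-32,0,0, 33.5,-32,0,0, 33.5,-32,0,0, 33.5,-32,0,0, 33.5,-32,0,0, 33.5,-32,0,0, 33.5,-32,0,0]'
python3 -m jog '[33.5,-32,0,0, 33.5,-32,0,0, 33.5,-32,0,0,0,0,0,-8.5,0,0,0,-8.5,0,0,0,-8.5,0,0,0,-8.5,0,0,0,-8.5,0,0,0,-8.5,0,0,0,-8.5]'
python3 -m jog '[0,0,0,-8.5,0,0,0,-8.5,0,0,0,-8.5,0,0,0,-8.5,0,0,0,-8.5,0,0,0,-8.5,0,0,0,-8.5,0,0,0,-8.5,0,0,0,-8.5,0,0,0,-8.5]'
python3 - <<'E'
from h import *
from workcell import telemetry
from scipy.spatial.transform import Rotation as R
s=telemetry.state();print(s['time'],s['joint_positions']);r=R.from_quat(s['eef_rot']);print(r.as_matrix())
c=optics.get_calibration('wrist');cv2.imwrite('pics/w1.png',optics.grab_frame('wrist'))
import pickle;pickle.dump(c,open('w1.pkl','wb'))
E
```

```text
time: 1.1
position: [0.3776, -0.2303, 0.3511]
eef_rot: [0.974, 0.229, -0.0, -0.0]
wrist_force: [0.7, 0.2, 0.3]
opening: 0.0601
gripper_force: 0.0
time: 2.1
position: [0.535, 0.2057, 0.3511]
eef_rot: [0.973, 0.229, -0.0, 0.0]
wrist_force: [1.1, -1.4, 0.6]
opening: 0.0598
gripper_force: 0.0
time: 3.1
position: [0.582, 0.3343, 0.3508]
eef_rot: [0.73, 0.684, -0.0, -0.0]
wrist_force: [-0.0, 0.4, 0.2]
opening: 0.0595
gripper_force: 0.0
time: 4.1
position: [0.5819, 0.3343, 0.3508]
eef_rot: [0.076, 0.997, -0.0, -0.0]
wrist_force: [0.5, 0.1, -0.2]
opening: 0.0597
gripper_force: 0.0
4.1 [ 0.3272  0.4793  0.8209  1.9134 -0.0001  0.4788]
[[-0.9885  0.1511 -0.0009]
 [ 0.1511  0.9885 -0.0004]
 [ 0.0009 -0.0005 -1.    ]]
```

View pics/w1.png

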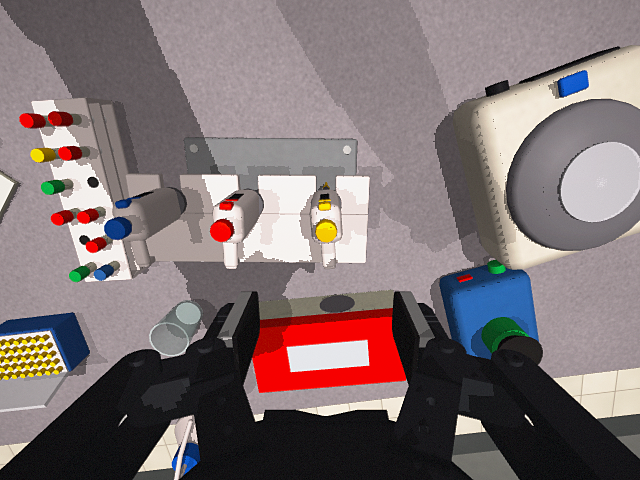

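The view shows the yellow button at (326,231), its finger rest ending at about (329,264), and the bar's front edge level at rows 175–178. Zooming in for yaw.

Run:
```python
import cv2
m=cv2.imread('pics/w1.png')[165:285,270:390]
cv2.imwrite('pics/w1c.png',cv2.resize(m,(600,600),interpolation=cv2.INTER_CUBIC))
```

```text
(no output)
```

View pics/w1c.png

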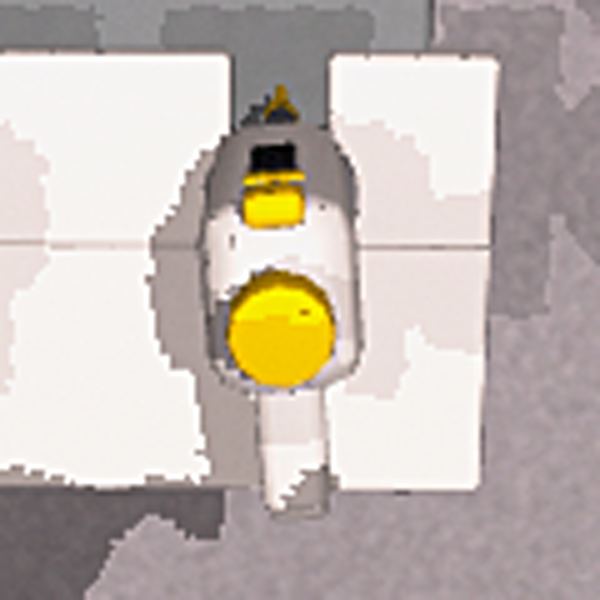

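Run:
```python
from h import *
import pickle
c=pickle.load(open('w1.pkl','rb'))
def pl(u,v,z):
    o,d=ray('wrist',u,v,c);return o+d*(z-o[2])/d[2]
b=(326.4,232.2);print(tri([ray('wrist',*b,c),ray('top',153.3,228.4),ray('scene',412.2,153)]),pl(*b,.273))
b0=pl(*b,.273)
r0=pl(328.1,244.6,.251);r1=pl(329.3,265,.251)
a=lambda d:np.degrees(np.arctan2(d[1],d[0]))
print(r0,r1,a(r1-r0),a(r1-b0))
s0=pl(316.3,175.9,.17);s1=pl(335.9,176.5,.17);print(s0,s1,a(s1-s0)-90,a(pl(369.3,176.9,.17)-pl(270,175.7,.17))-90,(s0+s1)/2)
B=np.array([.5541,.1768])
for u,v,n in [(117,228,'b'),(221,231,'r')]: print(n,pl(u,v,.273))
print(pl(329.3,261,.251)-pl(329.3,232,.251))
```

```text
(array([0.5815, 0.3345, 0.2706]), [np.float64(1.0412645546078065), np.float64(1.1001452498974282), np.float64(0.088152409758492)]) [0.5798 0.3343 0.273 ]
[0.5974 0.3331 0.251 ] [0.6157 0.3314 0.251 ] -5.409902657859241 -4.703339932990903
[0.5504 0.3286 0.17  ] [0.554  0.3482 0.17  ] -10.46025881679391 -9.405010302213228 [0.5522 0.3384 0.17  ]
b [0.5525 0.1784 0.273 ]
r [0.5667 0.2555 0.273 ]
[ 0.0254 -0.0038 -0.    ]
```

```bash
python3 -m jog '[1,0,0,-3.7, 0,0,30,0, 0,0,30,0, 0,0,30,0, 0,0,25,0, 0,0,18,0, 0,0,10,0, 0,0,0,0]'
python3 - <<'E'
from h import *
cv2.imwrite('pics/w2.png',optics.grab_frame('wrist'))
E
```

```text
time: 4.95
position: [0.5802, 0.3342, 0.2067]
eef_rot: [0.047, 0.999, -0.001, -0.001]
wrist_force: [-0.0, 0.1, 0.1]
opening: 0.0599
gripper_force: 0.0
```

View pics/w2.png

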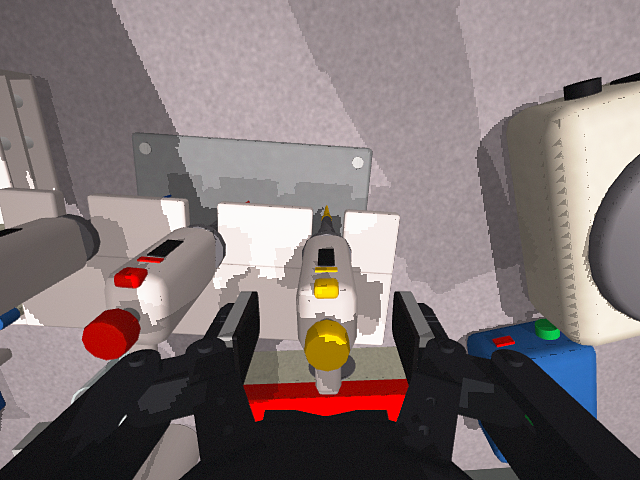

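The pipette sits centred between the fingers (326 against finger faces at 258 and 395) and is aligned. Closing now.

```bash
python3 -m jog '[0,0,0,0,0,0,0,0,0,0,0,0,0,0,0,0,0,0,0,0,0,0,0,0,0,0,0,0,0,0,0,0]' 10 60; python3 -m jog '[0,0,0,0,0,0,-5,0,0,0,-10,0,0,0,-7,0,0,0,0,0]'
```

```text
time: 5.8
position: [0.5817, 0.3347, 0.2099]
eef_rot: [0.047, 0.999, 0.0, 0.001]
wrist_force: [0.5, -0.1, 5.2]
opening: 0.0247
gripper_force: 59.9
time: 6.3
position: [0.5816, 0.3347, 0.2321]
eef_rot: [0.047, 0.999, 0.0, 0.001]
wrist_force: [-0.9, 0.6, -1.4]
opening: 0.0244
gripper_force: 59.1
```

```bash
python3 -m jog '[18,1.3,0,0,18,1.3,0,0,18,1.3,0,0,18,1.3,0,0,18,1.3,0,0,0,0,-30,0,0,0,-40,0,0,0,-25,0,0,0,0,0]'
python3 - <<'E'
from h import *
a=optics.grab_frame('scene')[60:360,160:560];b=optics.grab_frame('wrist')[100:400,120:520]
cv2.imwrite('pics/s3.png',np.hstack([a,b]))
E
```

```text
time: 7.2
position: [0.493, 0.3498, 0.3295]
eef_rot: [0.047, 0.999, 0.001, 0.003]
wrist_force: [0.6, 0.6, -0.5]
opening: 0.0245
gripper_force: 59.2
```

View pics/s3.png

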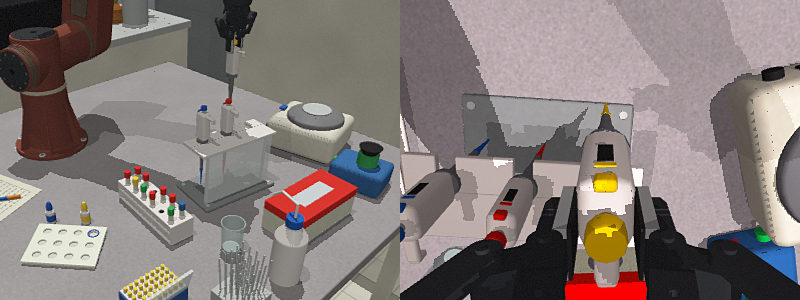

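The pipette is held straight and clear of the stand, and the other two still hang in place. Next I carry it over the rack to above the well.

```bash
python3 -m jog '[-2.5,-20,0,0,-4.5,-35,0,0,-6,-45,0,0,-6,-45,0,0,-6,-45,0,0,-6,-45,0,0,-6,-45,0,0,-6,-45,0,0,-6,-45,0,0,-6,-45,0,0]'
python3 -m jog '[-6,-45,0,0,-4.2,-30,0,0,-2,-19,0,0,0,0,0,0,0,0,0,0,0,0,0,0]'
python3 - <<'E'
from h import *
import pickle
from workcell import telemetry
from scipy.spatial.transform import Rotation as R
s=telemetry.state();print(R.from_quat(s['eef_rot']).as_matrix())
pickle.dump(optics.get_calibration('wrist'),open('w4.pkl','wb'))
w=optics.grab_frame('wrist');t=optics.grab_frame('top');c=optics.grab_frame('scene')
for n,i in zip('wtc',(w,t,c)):cv2.imwrite(f'pics/4{n}.png',i)
f=lambda im,x,y,w,h:cv2.resize(im[y:y+h,x:x+w],(400,300),interpolation=cv2.INTER_CUBIC)
cv2.imwrite('pics/m4.png',np.vstack([np.hstack([f(w,226,120,200,150),f(t,340,220,160,120)]),np.hstack([f(c,170,170,160,120),f(c,205,200,80,60)])]))
E
```

```text
time: 8.3
position: [0.5074, -0.0707, 0.3236]
eef_rot: [0.047, 0.999, 0.0, -0.001]
wrist_force: [0.7, 0.0, -0.8]
opening: 0.0243
gripper_force: 59.1
time: 8.9
position: [0.5114, -0.1627, 0.3248]
eef_rot: [0.046, 0.999, 0.0, -0.0]
wrist_force: [0.0, -0.7, -2.1]
opening: 0.0244
gripper_force: 59.2
[[-0.9957  0.0923 -0.0007]
 [ 0.0923  0.9957  0.0006]
 [ 0.0007  0.0006 -1.    ]]
```

View pics/m4.png

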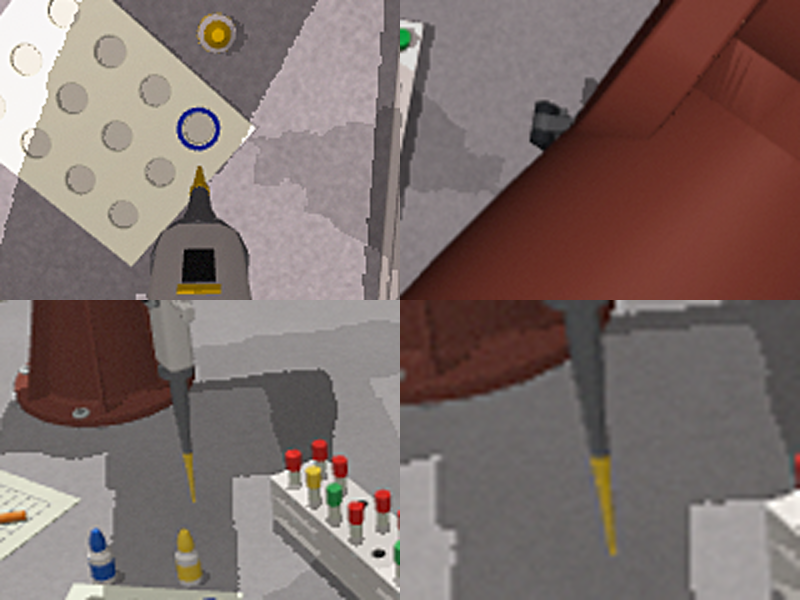

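The tip shows in the wrist view at (325.5,204) with the ring at (325,184), and in the scene view at (247.8,251). Triangulating both.

Run:
```python
from h import *
import pickle
c=pickle.load(open('w4.pkl','rb'))
print('tip',tri([ray('wrist',325.5,204,c),ray('scene',247.8,251)]))
print('ring',tri([ray('wrist',325.2,184,c),ray('scene',253.4,293.4),ray('top',396.7,303.6)]))
o,d=ray('wrist',325.2,184,c);print(o+d*(.012-o[2])/d[2])
```

```text
tip (array([ 0.5103, -0.1631,  0.1438]), [np.float64(0.3464822153973644), np.float64(0.34648221539730645)])
ring (array([ 0.5114, -0.1637,  0.0115]), [np.float64(0.8505103632323057), np.float64(0.08705230150032041), np.float64(0.9016310853053313)])
[ 0.5105 -0.1639  0.012 ]
```

```bash
python3 -m jog '[-0.8,-0.5,15,0,0,0,25,0,0,0,25,0,0,0,25,0,0,0,15,0,0,0,7,0,0,0,0,0,0,0,0,0,0,0,0,0]'
python3 - <<'E'
from h import *
import pickle
pickle.dump(optics.get_calibration('wrist'),open('w5.pkl','wb'))
w=optics.grab_frame('wrist');c=optics.grab_frame('scene')
f=lambda im,x,y,w,h:cv2.resize(im[y:y+h,x:x+w],(400,300),interpolation=cv2.INTER_CUBIC)
cv2.imwrite('pics/m5.png',np.vstack([np.hstack([f(w,226,120,200,150),f(w,286,160,80,60)]),np.hstack([f(c,170,170,200,150),f(c,215,250,80,60)])]))
E
```

```text
time: 9.95
position: [0.5128, -0.1645, 0.2147]
eef_rot: [0.047, 0.999, -0.0, 0.001]
wrist_force: [0.5, -0.2, -1.5]
opening: 0.0243
gripper_force: 59.1
```

View pics/m5.png

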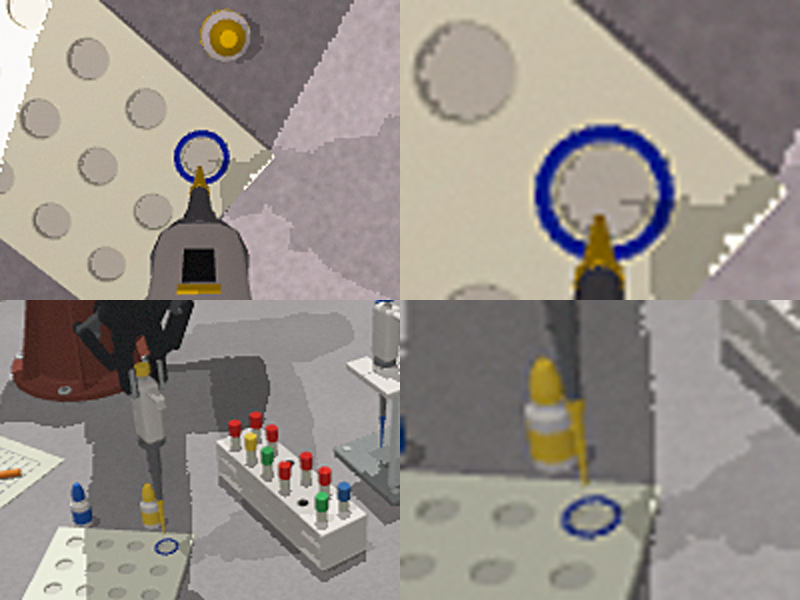

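The tip is at wrist (326,203.6) and scene (252,286.8). The ring centre is at wrist (326.8,198.6) and scene (253.2,293.2).

Run:
```python
from h import *
import pickle
c=pickle.load(open('w5.pkl','rb'))
a,b=[tri([ray('wrist',*w,c),ray('scene',*s)]) for w,s in [((326,203.6),(252,286.8)),((326.8,198.6),(253.2,293.2))]]
print('tip',a,'ring',b)
from workcell import telemetry
s=telemetry.state();print(s['time'],s['position'])
for k in (1,0.0): print((b[0]-a[0])[:2])
```

```text
tip (array([ 0.5114, -0.165 ,  0.0344]), [np.float64(0.06922933529583307), np.float64(0.06922933529580828)]) ring (array([ 0.5108, -0.1639,  0.0121]), [np.float64(0.05789710903229257), np.float64(0.05789710903238502)])
10.05 [ 0.5127 -0.1645  0.2143]
[-0.0005  0.0011]
[-0.0005  0.0011]
```

```bash
python3 -m jog '[0.6,1,6,0,0,0,6,0,0,0,0,0,0,0,0,0,0,0,0,0,0,0,0,0,0,0,0,0,0,0,0,0]'
python3 - <<'E'
from h import *
import pickle
pickle.dump(optics.get_calibration('wrist'),open('w6.pkl','wb'))
w=optics.grab_frame('wrist');c=optics.grab_frame('scene')
f=lambda im,x,y,w,h:cv2.resize(im[y:y+h,x:x+w],(400,300),interpolation=cv2.INTER_CUBIC)
cv2.imwrite('pics/m6.png',np.vstack([np.hstack([f(w,286,160,80,60),f(c,215,250,80,60)]),np.hstack([f(c,170,145,280,210),f(optics.grab_frame('top'),120,160,320,240)])]))
E
```

```text
time: 10.85
position: [0.5119, -0.1633, 0.2015]
eef_rot: [0.047, 0.999, -0.0, 0.0]
wrist_force: [0.7, 0.6, -1.8]
opening: 0.0245
gripper_force: 59.1
```

View pics/m6.png

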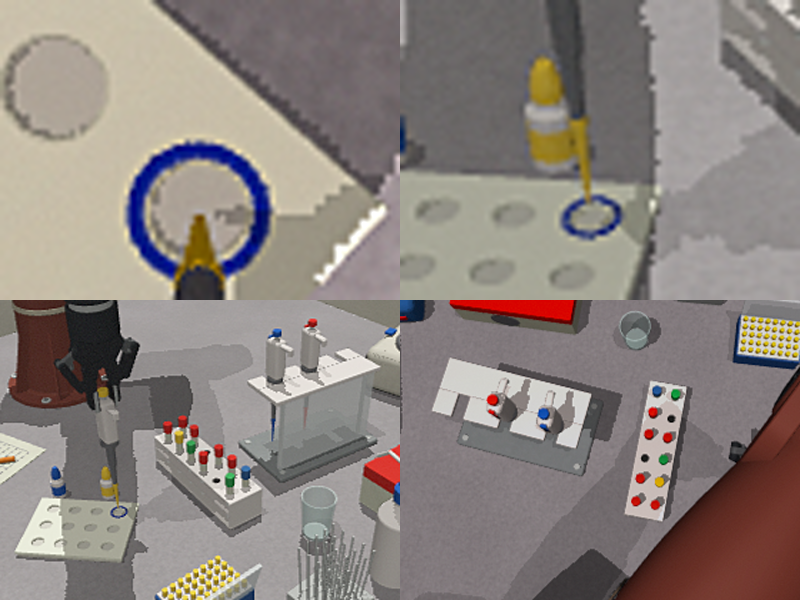

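The tip sits about 10–11 mm above the ring centre in both views: wrist (325.8,203) against (325.8,201.8), scene (253,290) against (253.2,293.2). The rest of the bench is unchanged, so I'm handing it in.

```bash
python3 -c "
from workcell import sign_off
print(sign_off())"
```

```text
the job is handed in; nothing more can be done
None
```

The job is handed in: the yellow pipette is held upright and still, its tip about 1 cm above the middle of the blue-ringed well, and the last pictures show the rest of the bench as it stood.

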